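# Open a stuck jam jar one-handed

## Robot

A 6-joint arm with a two-finger parallel gripper is mounted at the origin on the work surface; the furniture and walls round the work are solid. World frame = base frame: x ahead of the robot, y to its left, z up, the work surface at z = 0. Lengths are in m, angles in degrees, forces in N, time in s.
With the tool pointing down it reaches from about 0.325 to 0.85 m from the base axis. Payload 15.5 kg.
Tool frame: the origin (TCP) lies midway between the tips of the shut fingers; the grasp point (between the pads) lies 19 mm behind it; z points along the fingers, y is the line along which they close (so a half turn about z gives the same grasp; the last joint's range is limited). The gripper opens to 91 mm and grips with 3 to 60 N. Pads are 32 mm wide; open, the fingers measure 118 mm over their backs; the gripper's body (76 mm by 178 mm) begins 60 mm behind the grasp point.
Start: joints at [-73.596, 28.281, 77.091, -0, 74.628, -5.472], TCP at [0.233, -0.58, 0.214] pointing down, gripper open.
Joint ranges: [-166.48, 166.48], [-47.26, 123.95], [12.59, 153.08], [-70.14, 250.14], [6.76, 159.57], [-176.63, 176.63]. Speed limits (degrees/s): [108.29, 108.29, 147.25, 172.46, 172.46, 172.46].

## Interface

Orientations are given as [roll, pitch, yaw] about the fixed x, y, z axes, in that order (R = Rz(yaw) Ry(pitch) Rx(roll)).
In Python, from workcell import readout, grab_frame, robot gives the robot as it stands. The module is installed in compiled form; this text tells all that it offers.
- The arm moves only by the tool servo_tool, never from a script. Its argument "increments" is text: rows parted by semicolons, each of 7 numbers parted by spaces: the shift along the tool's x, y, z in cm, then the turn, a rotation vector about the tool's x, y, z in rad, then the gripper command: -1 is fully open, 1 is shut, values between are in proportion. A call has 1 to 10 rows; each row shifts and turns the commanded pose from where the row before left it, along the tool's axes as they then stand; what a row does not reach is not made up. A row lasts 1/10 s, in which the tool goes at most 50 mm and 8.59 degrees, less where a joint would pass 70% of its speed; a pose out of reach is approached as far as the arm can. A call with a gripper value outside its range is refused whole. The fingers move at their own pace and stop on an object; "newtons" is the grip in N (left out, the last holds). Time passes only in rows, so rows that do not move let the fingers close. It gives the time, the measured TCP pose, the force, the opening and the grip force at its end, in the units of the state.
- readout.observe(): the state, without advancing time (a new reading comes with each control period).
- grab_frame(name): name is "scene" or "top" or "wrist"; returns a dict with "frame" (400x640x3 uint8, red, green, blue), "depth" (400x640 float32, m along the optical axis (not along the pixel's ray), 0 where there is no reading), "K" (3x3 intrinsics, pixels), "cam_to_world" (4x4, takes a point from camera to world coordinates); the wrist camera has in their place "hand_eye" (4x4, takes a point from camera to tool coordinates, whose origin is the TCP and whose axes are the flange's). Camera axes: x right, y down, z forward; pixel columns grow to the right and rows downward; lengths in m; the calibration is good to about 2 mm. A picture is of the moment at which its call begins: read the wrist's pose just before it.
- robot.close_job(): hands the job in; it is judged then, once.
The state is a dict: "t": time; "joint_pos": joint angles; "dq": joint speeds; "joint_torque": joint torques, N m; "eef_pos": TCP position; "tcp_rot": TCP orientation; "contact_force": force on the tool from outside, world axes, zero at the start; "ft_torque": the same for the moment, N m; "width": finger opening in m; "gripper_force": force on a finger pad.
Only numpy, scipy, OpenCV 4.12 (cv2) and the standard library are available. Lean on these libraries where they do the work, as an engineer would, in place of code of your own. Each camera call takes 0.05 s, during which the arm holds its last target. There are 200 camera calls.

## Task

The jam jar's cap is stuck, and with one hand the jar would only spin along: set the jar, cap still tight, fully down in the hexagonal recess of the round jar holder, whichever way that recess happens to be turned, break the cap loose with a short firm anticlockwise twist and turn it on until it comes free. Lift the cap off and lay it flat, the same way up, in the middle of the white plate, and leave the open jar standing fully down in the holder. Be gentle with the glass and the thin metal (no forcing, crushing, tipping or dropping) and do not disturb the other things on the table.

Things in the scene. Friction and masses are not known exactly. Their poses are not given: they have to be found in the camera images.
- jar_mid (a point): Hexagonal glass jar of red jam with plain labels, 58 mm over its flats (67 over corners), 86 mm to the rim, 0.3 kg, loose. Point: on its axis, 43 mm above its underside. z up; x square to one of the six flats. Shoulder slopes in above 55 mm, round neck 44 mm wide above 67 mm. Three ribs on the neck hold the cap; turned clear of them the cap lifts straight off
- cap_mid (a point): Gold sheet-metal cap, 58 mm across, 16 mm high, 50 g, loose on the jar; point: its centre, z up. x starts within 0.1 rad of the jar's x. Seen from above: clockwise it meets a stop 0.2 rad on; anticlockwise three snaps in the first 0.4 rad resist with up to about 1 N m, then it turns easily, and from 1.0 to 1.6 rad past the jar's x it lifts off; lugs hold it before, a stop comes after. Dents over 90 N a finger
- holder_floor (a point): Round teal one-hand jar holder fixed to the table, 120 mm across, 37 mm high. Point: centre of the recess floor, 10 mm above the table. Hexagonal recess, 60 mm over flats, 27 mm deep, mouth bevelled 3.5 mm, in a black insert clamped at an angle not given: see or feel it. Jar underside rests 23.5 mm above the floor when 30 deg off, 22 at 13 deg, 20 at 5, then drops in. Fully down: on this floor
- plate: Small white round plate, 150 mm across, 14 mm high, loose, 0.3 kg. Origin at the centre of its underside, z up. Flat middle 90 mm across, its surface 5 mm above the table
- spice_a: Bystander, loose: round spice jar with blue label and black cap, 41x105 mm, back right; origin at its underside. Leave alone
- spice_b: Bystander, loose: round spice jar with black label and black cap, 41x105 mm, back right; origin at its underside. Leave alone
- tin: Bystander, loose: food tin with red and green label, 75 mm across, 58 mm high, back left; origin at its underside. Leave alone
Things that resemble listed ones, but are neither listed nor needed, are in the scene too. Leave any black look-alike of the part that bears cap_mid alone.

How it is judged (in metres and radians):
On the way, in this order (a step that is already met when the one before it is completed fails the run):
1. the jar stands fully down in the holder's recess (underside within 2.5 mm of its floor), the cap still tight on it (z of jar_mid in the frame of holder_floor below 0.0455 m and horizontal distance between jar_mid and holder_floor below 0.004 m and angle between jar_mid's own z axis and vertical below 0.06 rad and horizontal distance between cap_mid and jar_mid below 0.004 m and angle between the x axis of cap_mid and the x axis of jar_mid, either way round below 0.3 rad), for 0.2 s.
2. with the jar down in the holder, the cap is turned loose on its neck (more than 0.85 rad against the jar) (z of jar_mid in the frame of holder_floor below 0.0455 m and horizontal distance between jar_mid and holder_floor below 0.004 m and angle between jar_mid's own z axis and vertical below 0.06 rad and horizontal distance between cap_mid and jar_mid below 0.004 m and angle between the x axis of cap_mid and the x axis of jar_mid, either way round above 0.85 rad), for 0.1 s.
At the end, for the whole second after the job is handed in: the open jar stands upright and fully down in the holder (underside within 2.5 mm of the recess floor), and the cap lies flat, same way up, on the plate with its centre within 20 mm of the plate's centre (z of jar_mid in the frame of holder_floor below 0.0455 m and horizontal distance between jar_mid and holder_floor below 0.004 m and angle between jar_mid's own z axis and vertical below 0.06 rad and horizontal distance between cap_mid and plate below 0.02 m and z of cap_mid in the frame of plate between 0.01 and 0.016 m and angle between cap_mid's own z axis and vertical below 0.08 rad and height (world z) of cap_mid below 0.02 m); the robot touches nothing.
It fails at once if the jar is forced against the holder (more than 80 N in all their contacts) (contact force between jar and holder above 80 N).
It fails at once if the cap is crushed (the fingers press on it with more than 200 N, both together) (contact force between the fingers and cap above 200 N).
It fails at once if the cap is dropped or pressed hard on the plate (more than 60 N) (contact force between cap and plate above 60 N).
It fails at once if the jar is tipped by more than 0.5 rad (angle between jar_mid's own z axis and vertical above 0.5 rad).
It fails at once if a bystander is moved by more than 20 mm (distance of any of spice_a, spice_b, tin from where it was at the start of the episode above 0.02 m).
It also fails if it takes over 58 s, if anything falls off the work surface, if the arm or the gripper's body presses on something with over 40 N, if the wrist force passes 120 N, or if a joint passes its speed limit or range.

## Working session

There is one attempt and no reset: what is moved stays moved. The work goes in short steps, Python scripts to look and compute and a tool call to move; the robot and the scene stay as the last step left them, time stands still between calls to the robot, and variables do not carry over. Pictures are saved under pics/ and viewed, at most 10 in all, crops included, and the job is handed in when it is done.

Besides the shell and the picture viewer there is one more tool, called after ">>>" as name(argument=value, ...) on one line, values as JSON. servo_tool: Moves the arm, as the interface text tells. Its arguments: {"type":"object","properties":{"increments":{"type":"string"},"newtons":{"type":"number"}},"required":["increments"]}

```bash
mkdir -p pics; cat > h.py <<'E'
import numpy as np, cv2
from workcell import readout, grab_frame, robot
def pts(f):
    d=f["depth"];K=f["K"];v,u=np.mgrid[:400,:640]
    P=np.stack([(u-K[0,2])/K[0,0]*d,(v-K[1,2])/K[1,1]*d,d],-1)
    T=f["cam_to_world"];return P@T[:3,:3].T+T[:3,3]
def ray(f,u,v,z,T=None):
    T=f["cam_to_world"] if T is None else T
    r=T[:3,:3]@np.linalg.inv(f["K"])@[u,v,1];o=T[:3,3];return o+r*(z-o[2])/r[2]
def save(n,f,k=None):cv2.imwrite("pics/"+n,(f if k is None else cv2.resize(f,None,fx=k,fy=k,interpolation=cv2.INTER_CUBIC))[...,::-1])
E
python3 - <<'E'
from h import *
print(readout.observe())
t=grab_frame("top");s=grab_frame("scene")
np.savez("a.npz",tf=t["frame"],td=t["depth"],tK=t["K"],tT=t["cam_to_world"],sf=s["frame"],sd=s["depth"],sK=s["K"],sT=s["cam_to_world"])
save("top.png",t["frame"]);save("scene.png",s["frame"]);print(t["cam_to_world"],t["K"],s["cam_to_world"])
E
```

```text
{'t': 0.0, 'joint_pos': array([-7.35936779e+01,  2.83134716e+01,  7.71281069e+01, -1.93002529e-03,
        7.46297626e+01, -5.47458888e+00]), 'dq': array([-0.04674463, -0.03410565,  0.02124633, -0.02221285, -0.03256697,
       -0.05678763]), 'joint_torque': array([-6.63722487e-03, -8.78828716e+01, -3.81856227e+01,  7.02423952e-02,
        5.32733370e-02, -7.35445224e-05]), 'eef_pos': array([ 0.23277468, -0.57960618,  0.21334784]), 'tcp_rot': array([-1.79928807e+02, -4.95436780e-03,  2.18814206e+01]), 'contact_force': array([ 0.86526154, -0.22697262,  0.10360583]), 'ft_torque': array([ 0.00209749, -0.00109879, -0.01641001]), 'gripper_force': 0.0, 'width': 0.09123966064782024}
[[ 0.01516261 -0.99559535  0.09252021  0.4031653 ]
 [-0.99984578 -0.01427704  0.0102261   0.17542936]
 [-0.00886014 -0.092661   -0.99565829  1.10854763]
 [ 0.          0.          0.          1.        ]] [[475.36063279   0.         312.16106121]
 [  0.         475.36063279 202.78536671]
 [  0.           0.           1.        ]] [[-0.55174337 -0.42239566  0.71913919 -0.08416236]
 [-0.83398689  0.27248246 -0.47981161  0.60706321]
 [ 0.00671753 -0.86448552 -0.50261283  0.49909906]
 [ 0.          0.          0.          1.        ]]
```

View pics/top.png

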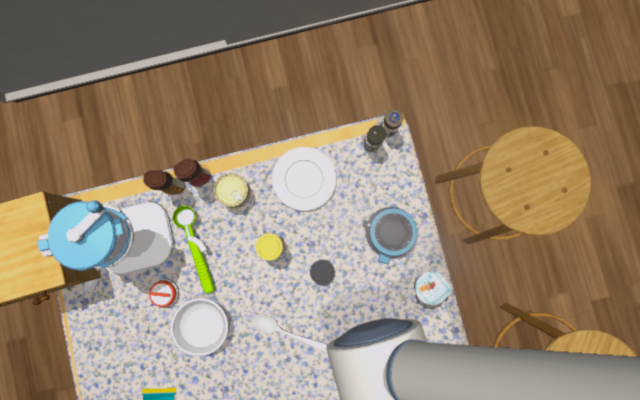

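View pics/scene.png

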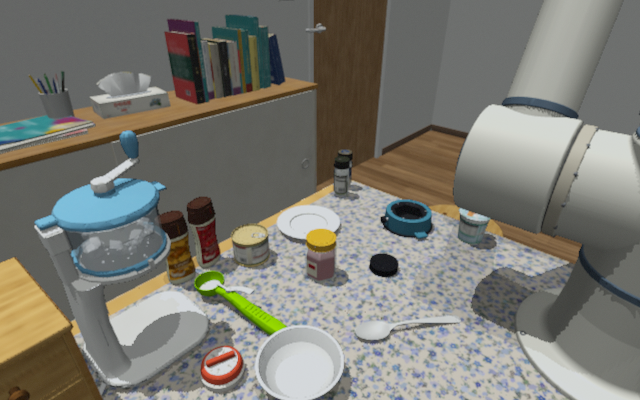

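The top view shows the gold-capped jar at (270,247), the plate at (304,180), the teal holder at (393,233) and a black look-alike cap at (322,272). The spice jars are at (376,137) and (393,122), and the tin is at (232,190). The scene view shows the jar at (321,255). The gold cap on the jar matches the description; the black one lies loose on the table. I'll enlarge and measure next.

```bash
python3 - <<'E'
from h import *
a=np.load("a.npz")
t=dict(frame=a["tf"],depth=a["td"],K=a["tK"],cam_to_world=a["tT"]);s=dict(frame=a["sf"],depth=a["sd"],K=a["sK"],cam_to_world=a["sT"])
c1=t["frame"][200:270,350:440];c2=t["frame"][215:285,240:330];c3=s["frame"][220:290,280:370]
save("crop.png",np.hstack([cv2.resize(c,None,fx=3,fy=3,interpolation=cv2.INTER_CUBIC) for c in(c2,c1)][:2]))
for f,b,n in((t,(225,270,250,290),'jar'),(t,(145,212,268,340),'plate'),(t,(205,262,362,420),'hold')):
    P=pts(f);v0,v1,u0,u1=b;q=P[v0:v1,u0:u1].reshape(-1,3);rgb=f["frame"][v0:v1,u0:u1].reshape(-1,3)
    hsv=cv2.cvtColor(f["frame"],cv2.COLOR_RGB2HSV)[v0:v1,u0:u1].reshape(-1,3)
    if n=='jar': m=(q[:,2]>.075)
    elif n=='plate': m=(q[:,2]>.009)&(q[:,2]<.03)
    else: m=(q[:,2]>.03)&(q[:,2]<.045)
    w=q[m];(c,r,an)=cv2.minAreaRect(w[:,:2].astype(np.float32));cc,rr=cv2.minEnclosingCircle(w[:,:2].astype(np.float32))
    print(n,m.sum(),'med',np.median(w,0),'circ',cc,rr,'z95',np.percentile(w[:,2],[5,95]))
for u,v,z in((270,247,.088),(304,180,.01),(393,233,.037)): print(ray(t,u,v,z))
E
```

```text
jar 573 med [0.40348654 0.27680519 0.08781766] circ (0.40434861183166504, 0.2404007911682129) 0.06508221477270126 z95 [0.08456696 0.09088886]
plate 1370 med [0.56392334 0.20574916 0.01141571] circ (0.5633854866027832, 0.20664815604686737) 0.07456450909376144 z95 [0.0092351  0.01513398]
hold 1183 med [0.44110784 0.00354363 0.03652293] circ (0.4453936517238617, 0.009510565549135208) 0.061020027846097946 z95 [0.03254183 0.04019238]
[0.4017133  0.27466516 0.088     ]
[0.55832815 0.20655019 0.01      ]
[0.43715512 0.00374189 0.037     ]
```

View pics/crop.png

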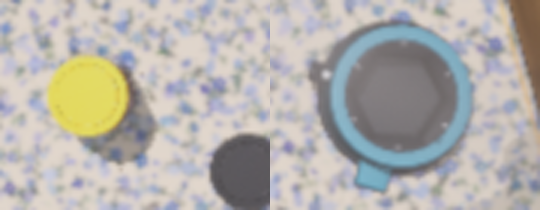

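>>> servo_tool(increments="2.27 -2.56 -0.25 0 0 0 -1;2.27 -2.56 -0.25 0 0 0 -1;2.27 -2.56 -0.25 0 0 0 -1;2.27 -2.56 -0.25 0 0 0 -1;2.27 -2.56 -0.25 0 0 0 -1;2.27 -2.56 -0.25 0 0 0 -1;2.27 -2.56 -0.25 0 0 0 -1;2.27 -2.56 -0.25 0 0 0 -1;2.27 -2.56 -0.25 0 0 0 -1;2.27 -2.56 -0.25 0 0 0 -1")

```text
t: 1.1
eef_pos: [0.3482, -0.2564, 0.2389]
tcp_rot: [-180.0, 0.0, 21.9]
contact_force: [0.3, 0.1, -0.4]
width: 0.0909
gripper_force: 0.0
```

>>> servo_tool(increments="2.27 -2.56 -0.25 0 0 0 -1;2.27 -2.56 -0.25 0 0 0 -1;2.27 -2.56 -0.25 0 0 0 -1;2.27 -2.56 -0.25 0 0 0 -1;2.27 -2.56 -0.25 0 0 0 -1;2.27 -2.56 -0.25 0 0 0 -1;2.27 -2.56 -0.25 0 0 0 -1;2.27 -2.56 -0.25 0 0 0 -1;0 0 0 0 0 0 -1;0 0 0 0 0 0 -1")

```text
t: 2.1
eef_pos: [0.4402, 0.0003, 0.2587]
tcp_rot: [-180.0, 0.0, 22.0]
contact_force: [0.0, 1.5, -0.6]
width: 0.0913
gripper_force: 0.0
```

```bash
cat >> h.py <<'E'
from scipy.spatial.transform import Rotation as Ro
def wrist():
    o=readout.observe();f=grab_frame("wrist")
    T=np.eye(4);T[:3,:3]=Ro.from_euler("xyz",o["tcp_rot"],degrees=True).as_matrix();T[:3,3]=o["eef_pos"]
    f["cam_to_world"]=T@f["hand_eye"];return o,f
E
python3 - <<'E'
from h import *
o,f=wrist();print(o,f["hand_eye"],f["K"]);save("w1.png",f["frame"]);import pickle;pickle.dump(f,open("w1.pkl","wb"))
E
```

```text
{'t': 2.1, 'joint_pos': array([-7.73443303e+00,  1.04346471e+01,  9.77837613e+01, -1.60028616e-02,
        7.18120375e+01,  6.02854861e+01]), 'dq': array([-1.99474202, -0.18564227,  0.51451592, -0.10630695, -0.0907763 ,
       -0.49687385]), 'joint_torque': array([  2.72359304, -55.87795615, -37.66325355,   0.29604393,
        -0.05837311,   0.38530162]), 'eef_pos': array([4.40212169e-01, 2.64319177e-04, 2.58699532e-01]), 'tcp_rot': array([-1.79998110e+02,  3.39777527e-02,  2.19850805e+01]), 'contact_force': array([ 0.01452981,  1.54420996, -0.60135948]), 'ft_torque': array([-0.01054518, -0.04742813, -0.0274534 ]), 'gripper_force': 0.0, 'width': 0.09133619108977242} [[-3.42802320e-05 -9.68094602e-01 -2.50584997e-01  6.96328005e-02]
 [ 9.99999965e-01  3.27982161e-05 -2.63511414e-04 -5.06349525e-04]
 [ 2.63322718e-04 -2.50584997e-01  9.68094567e-01 -1.71014409e-01]
 [ 0.00000000e+00  0.00000000e+00  0.00000000e+00  1.00000000e+00]] [[293.57909416   0.         320.55770501]
 [  0.         293.57909416 205.38337283]
 [  0.           0.           1.        ]]
```

View pics/w1.png

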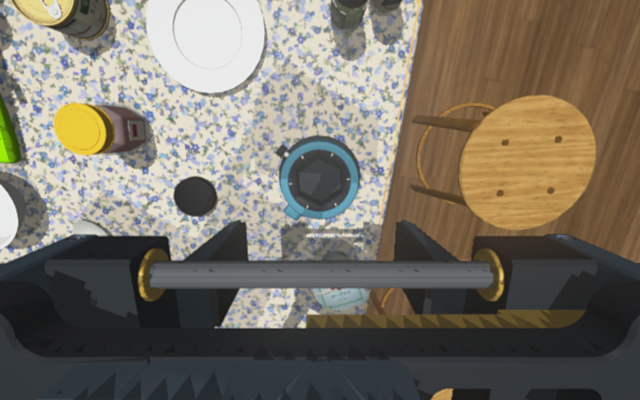

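The wrist view shows the holder at (319,181), with its hexagonal recess and clamp screws visible. The jar is at (85,128) and the plate at (206,30). I'll rectify the holder onto its top plane and measure the recess.

```bash
cat >> h.py <<'E'
def rect(f,c,z,half,n=480):
    "top-down view of plane z: image up=+x, left=+y"
    w=[(c[0]+half,c[1]+half),(c[0]+half,c[1]-half),(c[0]-half,c[1]-half),(c[0]-half,c[1]+half)]
    W=np.linalg.inv(f["cam_to_world"]);src=[]
    for x,y in w:
        p=f["K"]@(W@[x,y,z,1])[:3];src.append(p[:2]/p[2])
    M=cv2.getPerspectiveTransform(np.float32(src),np.float32([(0,0),(n,0),(n,n),(0,n)]))
    return cv2.warpPerspective(f["frame"],M,(n,n),flags=cv2.INTER_CUBIC)
def hexang(q,c):
    d=q[:,:2]-c;a=np.arctan2(d[:,1],d[:,0]);r=np.hypot(*d.T)
    b=np.linspace(-np.pi,np.pi,73);i=np.digitize(a,b)-1
    R=np.array([np.percentile(r[i==k],95) if (i==k).sum()>2 else np.nan for k in range(72)]);m=np.isfinite(R)
    A=(b[:-1]+b[1:])/2
    X=np.c_[np.ones(m.sum()),np.cos(6*A[m]),np.sin(6*A[m]),np.cos(A[m]),np.sin(A[m])]
    k=np.linalg.lstsq(X,R[m],rcond=None)[0];return np.degrees(np.arctan2(k[2],k[1]))/6,k  # corner direction mod 60
E
python3 - <<'E'
from h import *
import pickle;f=pickle.load(open("w1.pkl","rb"))
P=pts(f)[140:222,275:362].reshape(-1,3);rgb=f["frame"][140:222,275:362].reshape(-1,3);h=cv2.cvtColor(f["frame"],cv2.COLOR_RGB2HSV)[140:222,275:362].reshape(-1,3)
m=(h[:,1]>120)&(h[:,0]>90)&(h[:,0]<115)&(abs(P[:,2]-.037)<.006)
q=P[m];A=np.c_[2*q[:,:2],np.ones(len(q))]
c0=cv2.minEnclosingCircle(q[:,:2].astype(np.float32));c=np.linalg.lstsq(A,(q[:,:2]**2).sum(1),rcond=None)[0];print("ring",m.sum(),q.mean(0),c[:2],c0)
cen=c[:2]
for zt in(.02,.025,.03):
    w=P[(P[:,2]<zt)&(np.hypot(*(P[:,:2]-cen).T)<.042)]
    print(zt,len(w),hexang(w,cen),w.mean(0))
save("hold.png",rect(f,cen,.037,.07))
E
```

```text
ring 10 [ 0.39325397 -0.00940561  0.03894726] [ 0.3849897  -0.01186587] ((0.39338648319244385, -0.009626945480704308), 0.009924514219164848)
0.02 616 (np.float64(-9.315802621746075), array([ 0.03189032,  0.0018501 , -0.00273205,  0.01171196,  0.00550112])) [ 0.39553151 -0.00505749  0.00704303]
0.025 641 (np.float64(-9.304053336032716), array([ 0.03187163,  0.00186123, -0.00274121,  0.011668  ,  0.00549009])) [ 0.39621684 -0.00505247  0.00765115]
0.03 668 (np.float64(-9.3314638511115), array([ 0.0318676 ,  0.00186704, -0.00276683,  0.01165742,  0.00547588])) [ 0.39691595 -0.0049917   0.00844751]
```

View pics/hold.png

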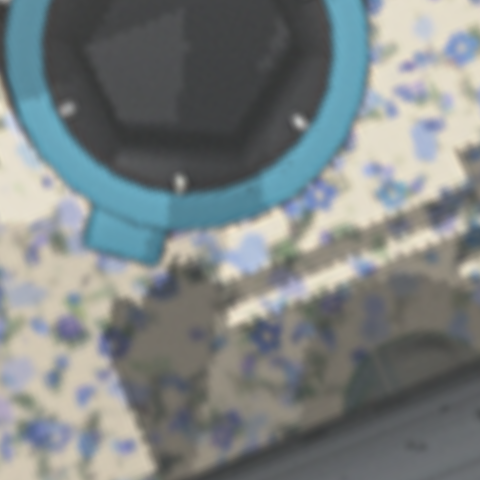

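```bash
python3 - <<'E'
from h import *
import pickle;f=pickle.load(open("w1.pkl","rb"))
P=pts(f)[120:240,255:390].reshape(-1,3);cen=np.array([.442,.0036])
q=P[(abs(P[:,2]-.037)<.004)&(np.hypot(*(P[:,:2]-cen).T)<.064)][:,:2]
print(len(q),q.mean(0),cv2.minEnclosingCircle(q.astype(np.float32)))
im=rect(f,cen,.037,.07);hs=cv2.cvtColor(im,cv2.COLOR_RGB2HSV)
m=((hs[...,1]>90)&(hs[...,0]>85)&(hs[...,0]<115)).astype(np.uint8)
m=cv2.morphologyEx(m,cv2.MORPH_OPEN,np.ones((9,9)))
cs,_=cv2.findContours(m,cv2.RETR_CCOMP,cv2.CHAIN_APPROX_NONE)
for c in cs:
    if len(c)>200:
        (u,v),(a,b),t=cv2.fitEllipse(c);print("ell",a*.14/480,b*.14/480,"ctr",cen[0]+(240-v)*.14/480,cen[1]+(240-u)*.14/480)
for zt in(.015,.02,.025,.03):
    w=P[(P[:,2]<zt)&(np.hypot(*(P[:,:2]-cen).T)<.042)]
    a,k=hexang(w,cen);print(zt,len(w),a,k,w.mean(0))
# rectify, insert edges
cl=cv2.createCLAHE(4,(4,4)).apply(im[...,1]);save("hold2.png",np.hstack([im,np.dstack([cl]*3)])[::1,::1],800/960)
E
```

```text
3174 [0.44263554 0.00450409] ((0.44307056069374084, 0.007845946587622166), 0.05781381204724312)
ell 0.10349080657958985 0.11182184727986653 ctr 0.4394269504547119 0.004303781127929687
ell 0.0852119369506836 0.08527513376871745 ctr 0.44114215215047203 0.0036248158772786455
0.015 1464 27.028480266875786 [ 0.03005772 -0.00153558  0.00049388 -0.00234583 -0.0004101 ] [0.43994019 0.00337884 0.01028027]
0.02 1516 27.003605500872993 [ 0.03028792 -0.00151107  0.00049035 -0.0026454  -0.00042747] [0.43925636 0.00326802 0.0105211 ]
0.025 1564 26.809664713662258 [ 0.03038384 -0.00151643  0.00052636 -0.00270823 -0.00047516] [0.43877725 0.00299864 0.01089262]
0.03 1614 26.823683206027727 [ 0.03044849 -0.0015725   0.00054323 -0.00273069 -0.00047051] [0.43830742 0.00282378 0.0114078 ]
```

View pics/hold2.png

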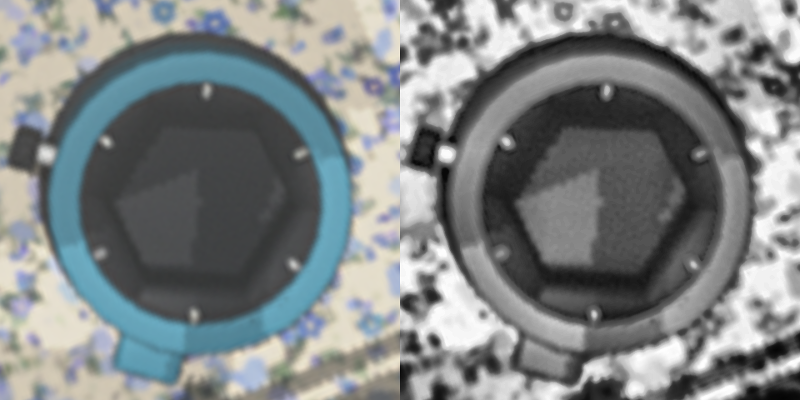

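The recess flats have normals at about -3.3° (mod 60°), from both the screws and the depth fit. The recess centre is (0.441, 0.0037). Next is the jar, looked at obliquely so its sides show.

>>> servo_tool(increments="0.82 -3.37 0 0 0 0 -1;0.82 -3.37 0 0 0 0 -1;0.82 -3.37 0 0 0 0 -1;0.82 -3.37 0 0 0 0 -1;0.82 -3.37 0 0 0 0 -1;0.82 -3.37 0 0 0 0 -1;0 0 0 0 0 0 -1;0 0 0 0 0 0 -1")

```text
t: 2.95
eef_pos: [0.4106, 0.2052, 0.2587]
tcp_rot: [180.0, 0.0, 21.9]
contact_force: [-0.1, -0.6, 0.2]
width: 0.091
gripper_force: 0.0
```

```bash
python3 - <<'E'
from h import *
import pickle
o,f=wrist();print(o["eef_pos"],o["tcp_rot"],o["joint_pos"]);pickle.dump(f,open("w2.pkl","wb"))
P=pts(f).reshape(-1,3);c=np.array([.402,.275])
hs=cv2.cvtColor(f["frame"],cv2.COLOR_RGB2HSV).reshape(-1,3)
d=np.hypot(*(P[:,:2]-c).T)
q=P[(P[:,2]>.08)&(P[:,2]<.1)&(d<.05)];cc=cv2.minEnclosingCircle(q[:,:2].astype(np.float32));print("cap",len(q),cc,q.mean(0))
c=np.array(cc[0])
q=P[(P[:,2]>.008)&(P[:,2]<.052)&(d<.045)];q=q[:,:2]-c;a=np.degrees(np.arctan2(q[:,1],q[:,0]));r=np.hypot(*q.T)
for k in range(-180,180,10):
    m=(a>=k)&(a<k+10)
    if m.sum()>3:print(k+5,m.sum(),round(np.median(r[m])*1e3,1))
im=f["frame"];uv=np.linalg.inv(f["cam_to_world"])@[*c,.05,1];p=f["K"]@uv[:3];u,v=(p[:2]/p[2]).astype(int);print(u,v)
save("jar.png",im[max(0,v-65):v+65,max(0,u-80):u+80],5)
E
```

```text
[0.41058412 0.20520286 0.25871039] [1.79981786e+02 3.51706097e-02 2.19011170e+01] [ 1.91098528e+01  1.20657002e+01  9.55743853e+01 -2.08837086e-02
  7.23941575e+01  8.72150528e+01]
cap 1887 ((0.4029989540576935, 0.27888059616088867), 0.028929008170962334) [0.40382461 0.2786133  0.08912841]
-95 8 32.1
-85 12 30.7
-75 12 29.8
-65 11 29.9
-55 14 30.8
-45 16 32.2
-35 19 31.9
-25 17 30.1
-15 17 29.1
-5 17 29.2
5 17 30.2
15 16 31.9
265 168
```

View pics/jar.png

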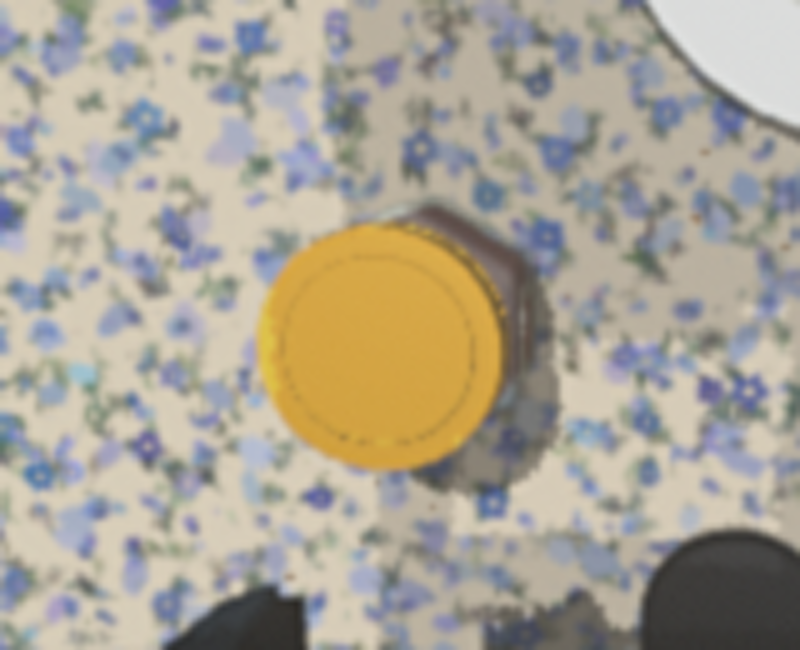

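The jar fills the centre of the crop. The flats show to the right of the cap, with normals at -70° and -10°, and the radii of 29–32 mm match the given jar. Its axis is at (0.403, 0.279). A grasp at yaw 20° closes on a pair of flats.

>>> servo_tool(increments="0.68 -2.38 0 0 0 0.011 -1;0.68 -2.38 0 0 0 0.011 -1;0.68 -2.38 0 0 0 0.011 -1;0 0 3 0 0 0 -1;0 0 3.5 0 0 0 -1;0 0 3.5 0 0 0 -1;0 0 3.5 0 0 0 -1;0 0 3 0 0 0 -1;0 0 2 0 0 0 -1;0 0 0 0 0 0 -1")

```text
t: 4.0
eef_pos: [0.4031, 0.2776, 0.072]
tcp_rot: [180.0, 0.2, 19.9]
contact_force: [0.8, -0.3, 0.7]
width: 0.0913
gripper_force: 0.0
```

```bash
python3 - <<'E'
from h import *
o,f=wrist();print(o["eef_pos"],o["tcp_rot"]);P=pts(f).reshape(-1,3)
T=np.linalg.inv(f["cam_to_world"]);q=P[(P[:,2]>.082)&(P[:,2]<.095)&(np.hypot(*(P[:,:2]-[.403,.279]).T)<.045)]
print(len(q),cv2.minEnclosingCircle(q[:,:2].astype(np.float32)),q.mean(0))
E
```

```text
[0.40311769 0.27759836 0.07196047] [179.95695305   0.24623059  19.86751401]
5130 ((0.4001055359840393, 0.2863777279853821), 0.03717710077762604) [0.40979191 0.28148786 0.08898038]
```

>>> servo_tool(increments="0 0 2 0 0 0 -1;0 0 1.5 0 0 0 -1;0 0 0.5 0 0 0 -1;0 0 0 0 0 0 -1;0 0 0 0 0 0 1;0 0 0 0 0 0 1;0 0 0 0 0 0 1;0 0 0 0 0 0 1;0 0 0 0 0 0 1;0 0 0 0 0 0 1", newtons=30)

```text
t: 5.05
eef_pos: [0.404, 0.2798, 0.0342]
tcp_rot: [180.0, -0.0, 20.0]
contact_force: [0.3, -1.2, 6.1]
width: 0.0579
gripper_force: 30.0
```

>>> servo_tool(increments="0 0 -0.5 0 0 0 1;0 0 -1.5 0 0 0 1;0 0 -2 0 0 0 1;0 0 -2 0 0 0 1;0 0 -2 0 0 0 1;0 0 0 0 0 0 1;0 0 0 0 0 0 1")

```text
t: 5.75
eef_pos: [0.4037, 0.2798, 0.1138]
tcp_rot: [-180.0, -0.0, 20.0]
contact_force: [-0.1, 0.1, -3.4]
width: 0.0578
gripper_force: 30.0
```

```bash
python3 - <<'E'
from h import *
o,f=wrist();print({k:o[k] for k in("eef_pos","tcp_rot","joint_pos","contact_force","ft_torque")})
t=grab_frame("scene");save("lift.png",t["frame"][150:330,230:430],3)
T=f["cam_to_world"]
# cap circle in rectified wrist picture at lifted cap top
z=o["eef_pos"][2]-.034+.089
im=rect(f,o["eef_pos"][:2],z,.06);hs=cv2.cvtColor(im,cv2.COLOR_RGB2HSV)
m=((hs[...,1]>120)&(hs[...,0]>12)&(hs[...,0]<32)).astype(np.uint8);m=cv2.morphologyEx(m,cv2.MORPH_OPEN,np.ones((7,7)))
cs,_=cv2.findContours(m,0,1);c=max(cs,key=cv2.contourArea);(u,v),r=cv2.minEnclosingCircle(c);s=.12/480
print("cap off tcp",(240-v)*s,(240-u)*s,r*s)
E
```

```text
{'eef_pos': array([0.40370683, 0.27975528, 0.11377191]), 'tcp_rot': array([-1.79994563e+02, -1.90114868e-02,  1.99865440e+01]), 'joint_pos': array([2.77489246e+01, 2.54433501e+01, 1.02436440e+02, 3.57276341e-03,
       5.21006383e+01, 9.77601855e+01]), 'contact_force': array([-0.08270029,  0.11555845, -3.4442732 ]), 'ft_torque': array([-0.01835624,  0.06544355,  0.007673  ])}
cap off tcp -0.009000000000000001 -0.014750000000000001 0.04955365753173828
```

View pics/lift.png

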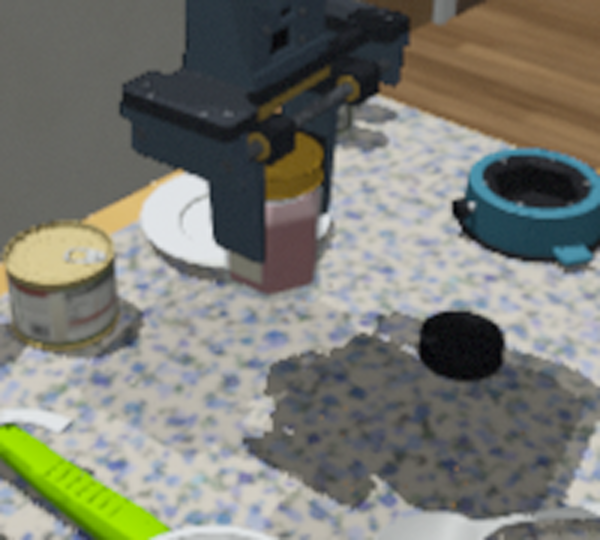

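The jar hangs level between the fingers, away from the table; the black cap and tin are undisturbed. I'll carry it over the holder.

>>> servo_tool(increments="-0.74 3.4 0 0 0 0 1;-0.74 3.4 0 0 0 0 1;-0.74 3.4 0 0 0 0 1;-0.74 3.4 0 0 0 0 1;-0.74 3.4 0 0 0 0 1;-0.74 3.4 0 0 0 0 1;-0.74 3.4 0 0 0 0 1;-0.74 3.4 0 0 0 0 1;0 0 0 0 0 -0.058 1;0 0 0 0 0 -0.059 1")

```text
t: 6.85
eef_pos: [0.4407, 0.0029, 0.113]
tcp_rot: [-179.9, 0.1, 26.7]
contact_force: [0.1, 0.6, -4.2]
width: 0.0582
gripper_force: 30.0
```

>>> servo_tool(increments="0 0 0 0 0 0 1;0 0 0 0 0 0 1")

```text
t: 7.05
eef_pos: [0.4407, 0.0041, 0.1134]
tcp_rot: [-180.0, 0.1, 26.6]
contact_force: [-0.6, -0.2, -2.9]
width: 0.058
gripper_force: 30.0
```

```bash
python3 - <<'E'
from h import *
import pickle
o,f=wrist();pickle.dump((o,f),open("w3.pkl","wb"));print({k:o[k] for k in("eef_pos","tcp_rot","contact_force","ft_torque")})
P=pts(f);T=np.linalg.inv(f["cam_to_world"]);R=Ro.from_euler("xyz",o["tcp_rot"],degrees=True).as_matrix()
L=(P-o["eef_pos"])@R   # tool coords
hs=cv2.cvtColor(f["frame"],cv2.COLOR_RGB2HSV)
g=(hs[...,1]>110)&(hs[...,0]>10)&(hs[...,0]<32)
m=g&(L[...,2]<-.045)&(L[...,2]>-.066)&(abs(L[...,1])<.04)&(abs(L[...,0])<.04)
q=L[m];print(len(q),np.percentile(q,[1,50,99],axis=0))
top=q[q[:,2]<np.percentile(q[:,2],50)+.003]
for y0 in(-.02,-.01,0,.01,.02):
    s=top[abs(top[:,1]-y0)<.003];print(y0,len(s),s[:,0].min() if len(s) else None,s[:,0].max() if len(s) else None)
s=grab_frame("scene");hh=cv2.cvtColor(s["frame"],cv2.COLOR_RGB2HSV);save("over.png",np.hstack([s["frame"][120:270,330:480],f["frame"][100:250,240:390]]),2.6)
E
```

```text
{'eef_pos': array([0.44074035, 0.00405156, 0.11336094]), 'tcp_rot': array([-1.79961756e+02,  5.69474412e-02,  2.65963854e+01]), 'contact_force': array([-0.63345398, -0.19349313, -2.87696918]), 'ft_torque': array([-0.04182863, -0.05453265,  0.02022116])}
5850 [[-0.01114379 -0.02836102 -0.05634413]
 [ 0.00041482 -0.00084387 -0.05483453]
 [ 0.02670442  0.02704031 -0.04592884]]
-0.02 491 -0.011653048231354874 0.02221600749866612
-0.01 697 -0.011271111689599921 0.026566140476692496
0 752 -0.011445387484120696 0.02765133668981938
0.01 678 -0.01139126746365494 0.026264623336256374
0.02 453 -0.011927772004947473 0.021225002059632923
```

View pics/over.png

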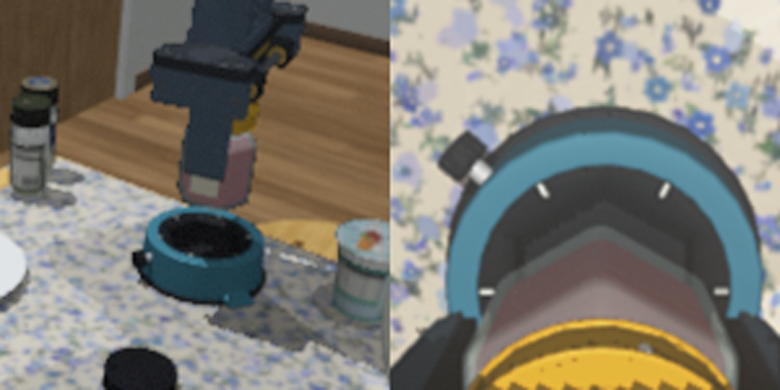

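The jar hangs over the holder, with its corner in line with the recess corner. The cap edge puts the jar about 1.3 mm behind the TCP along tool x, so I'll shift and lower.

>>> servo_tool(increments="0.15 0.04 1 0 0 0 1;0 0 1.5 0 0 0 1;0 0 1.2 0 0 0 1;0 0 0.4 0 0 0 1;0 0 0.2 0 0 0 1;0 0 0.2 0 0 0 1;0 0 0.2 0 0 0 1;0 0 0 0 0 0 1")

```text
t: 7.95
eef_pos: [0.4428, 0.0042, 0.067]
tcp_rot: [180.0, -0.0, 26.7]
contact_force: [0.2, 0.1, -3.4]
width: 0.0577
gripper_force: 30.0
```

>>> servo_tool(increments="0 0 0.2 0 0 0 1;0 0 0.2 0 0 0 1;0 0 0.2 0 0 0 1;0 0 0 0 0 0 1")

```text
t: 8.35
eef_pos: [0.4425, 0.0043, 0.0607]
tcp_rot: [-180.0, 0.0, 26.7]
contact_force: [-1.0, -0.8, -3.8]
width: 0.0578
gripper_force: 30.0
```

>>> servo_tool(increments="0 0 0.3 0 0 0 1;0 0 0.3 0 0 0 1;0 0 0.3 0 0 0 1;0 0 0.3 0 0 0 1;0 0 0 0 0 0 1")

```text
t: 8.85
eef_pos: [0.4424, 0.0043, 0.0485]
tcp_rot: [-180.0, 0.0, 26.7]
contact_force: [-0.3, -0.4, -3.4]
width: 0.0577
gripper_force: 30.0
```

>>> servo_tool(increments="0 0 0.15 0 0 0 1;0 0 0.15 0 0 0 1;0 0 0.1 0 0 0 1;0 0 0.1 0 0 0 1;0 0 0 0 0 0 1")

```text
t: 9.35
eef_pos: [0.4427, 0.0042, 0.0441]
tcp_rot: [180.0, -0.0, 26.7]
contact_force: [-1.2, -0.5, 4.5]
width: 0.0578
gripper_force: 30.0
```

>>> servo_tool(increments="0 0 0 0 0 0 -1;0 0 0 0 0 0 -1;0 0 0 0 0 0 -1;0 0 0 0 0 0 -1;0 0 -1 0 0 0 -1;0 0 -2 0 0 0 -1;0 0 -2 0 0 0 -1;0 0 -2 0 0 0 -1;0 0 0 0 0 0 -1")

```text
t: 10.25
eef_pos: [0.4439, 0.0041, 0.1165]
tcp_rot: [179.9, -0.2, 26.7]
contact_force: [-0.1, 0.3, -1.1]
width: 0.0909
gripper_force: 0.0
```

```bash
cat >> h.py <<'E'
def capmeas(h0=.08,h1=.115):
    o,f=wrist();P=pts(f);R=Ro.from_euler("xyz",o["tcp_rot"],degrees=True).as_matrix();L=(P-o["eef_pos"])@R
    hs=cv2.cvtColor(f["frame"],cv2.COLOR_RGB2HSV);g=(hs[...,1]>110)&(hs[...,0]>10)&(hs[...,0]<32)
    m=g&(P[...,2]>h0)&(P[...,2]<h1)&(abs(L[...,1])<.04)&(abs(L[...,0])<.04);q=L[m]
    z=np.median(P[m][:,2]);top=L[m&(abs(P[...,2]-z)<.003)]
    print(o["eef_pos"],o["tcp_rot"],o["contact_force"],"ztop",z,len(q),"tool ext",np.percentile(top[:,:2],[.5,99.5],axis=0)*1e3)
    ref=f;return o,f
E
python3 - <<'E'
from h import *
o,f=capmeas();save("seated.png",f["frame"])
t=grab_frame("top");P=pts(t);q=P[(P[...,2]>.085)&(P[...,2]<.11)&(np.hypot(P[...,0]-.44,P[...,1])<.04)];print(len(q),np.median(q,0) if len(q) else '')
E
```

```text
[0.44392094 0.00412467 0.11647181] [179.8735285   -0.19043172  26.69303648] [-0.07905764  0.2711064  -1.05375518] ztop 0.0990051895229529 4732 tool ext [[-18.43862575 -28.84047535]
 [ 25.22490307  25.8836344 ]]
0
```

View pics/seated.png

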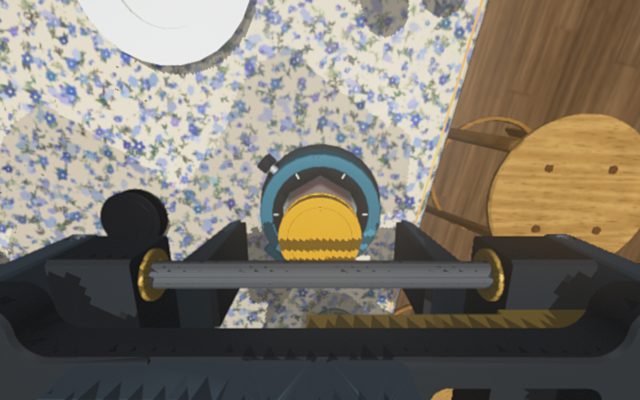

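The gold cap is at (320,228) in the holder, with its top at z = 0.099, so the jar is fully down. The cap axis is about 3 mm behind the TCP in tool x; I'll correct, lower and grip.

>>> servo_tool(increments="-0.3 -0.1 1 0 0 0 -1;0 0 1.5 0 0 0 -1;0 0 1.2 0 0 0 -1;0 0 0.5 0 0 0 -1;0 0 0 0 0 0 -1;0 0 0 0 0 0 1;0 0 0 0 0 0 1;0 0 0 0 0 0 1;0 0 0 0 0 0 1;0 0 0 0 0 0 1", newtons=25)

```text
t: 11.35
eef_pos: [0.4397, 0.0038, 0.0721]
tcp_rot: [180.0, -0.0, 26.7]
contact_force: [-0.3, 0.2, 3.6]
width: 0.0576
gripper_force: 25.0
```

>>> servo_tool(increments="0 0 0 0 0 0 1;0 0 0 0 0 0 1;0 0 0 0 0 0 1", newtons=60)

```text
t: 11.65
eef_pos: [0.4397, 0.0037, 0.0721]
tcp_rot: [180.0, -0.0, 26.7]
contact_force: [-0.4, -0.2, 5.5]
width: 0.0573
gripper_force: 60.0
```

>>> servo_tool(increments="0 0 0 0 0 -0.1 1;0 0 0 0 0 -0.12 1;0 0 0 0 0 -0.12 1;0 0 0 0 0 -0.12 1;0 0 0 0 0 -0.12 1;0 0 0 0 0 0 1")

```text
t: 12.25
eef_pos: [0.4402, 0.0033, 0.0723]
tcp_rot: [179.9, -0.0, 60.2]
contact_force: [0.1, -5.4, 8.8]
width: 0.057
gripper_force: 60.0
```

```bash
python3 -c "
from h import *
o=readout.observe();print(o['eef_pos'],o['tcp_rot'],o['contact_force'],o['ft_torque'],o['joint_pos'],o['width'])"
```

```text
[0.44021812 0.00327456 0.07234039] [ 1.79903115e+02 -1.72634768e-03  6.02065683e+01] [ 0.05767576 -5.43834817  8.76536882] [-1.09791807 -0.09534164  0.00833597] [-7.32597537e+00  2.66148414e+01  1.11590255e+02 -5.32547889e-02
  4.17047250e+01  2.25071891e+01] 0.057015371707658725
```

>>> servo_tool(increments="0 0 0 0 0 -0.12 1;0 0 0 0 0 -0.12 1;0 0 0 0 0 -0.12 1;0 0 0 0 0 -0.12 1;0 0 0 0 0 -0.12 1;0 0 0 0 0 -0.1 1;0 0 0 0 0 0 1;0 0 0 0 0 0 1")

```text
t: 13.05
eef_pos: [0.4409, 0.0032, 0.0724]
tcp_rot: [179.9, 0.1, 100.1]
contact_force: [2.4, -6.1, 7.2]
width: 0.0571
gripper_force: 60.0
```

```bash
python3 -c "
from h import *
o=readout.observe();print(o['eef_pos'],o['tcp_rot'],o['contact_force'],o['ft_torque'],o['joint_pos'],o['width'])"
```

```text
[0.44090491 0.00321535 0.07243166] [1.79856912e+02 7.78210569e-02 1.00053991e+02] [ 2.41689178 -6.0552272   7.24069217] [-1.11772893 -0.61849008  0.10293396] [-7.32534209e+00  2.66181893e+01  1.11550853e+02 -4.74211769e-02
  4.16711665e+01 -1.73440522e+01] 0.05714005705424488
```

>>> servo_tool(increments="0 0 -0.1 0 0 0 1;0 0 -0.1 0 0 0 1;0 0 -0.1 0 0 0 1;0 0 -0.1 0 0 0 1;0 0 0 0 0 0 1", newtons=40)

```text
t: 13.55
eef_pos: [0.4395, 0.0038, 0.076]
tcp_rot: [180.0, -0.0, 100.0]
contact_force: [1.8, -0.6, -0.9]
width: 0.057
gripper_force: 40.0
```

>>> servo_tool(increments="0 0 -0.3 0 0 0 1;0 0 -0.4 0 0 0 1;0 0 -0.6 0 0 0 1;0 0 0 0 0 0 1")

```text
t: 13.95
eef_pos: [0.4398, 0.0038, 0.0897]
tcp_rot: [179.9, 0.0, 100.0]
contact_force: [0.5, -0.1, -0.7]
width: 0.057
gripper_force: 40.0
```

>>> servo_tool(increments="0 0 -1 0 0 0 1;0 0 -2 0 0 0 1;0 0 -2 0 0 0 1;0 0 -2 0 0 0 1;0 0 0 0 0 0 1;0 0 0 0 0 0 1")

```text
t: 14.55
eef_pos: [0.4396, 0.0038, 0.1592]
tcp_rot: [179.9, 0.0, 100.0]
contact_force: [0.2, 0.3, -1.3]
width: 0.0571
gripper_force: 40.0
```

```bash
python3 - <<'E'
from h import *
s=grab_frame("scene");o,f=wrist();save("lift2.png",np.hstack([s["frame"][100:270,330:500],f["frame"][100:270,200:400]]),2)
P=pts(s);m=np.hypot(P[...,0]-.441,P[...,1]-.0037)<.035;q=P[m];print(np.percentile(q[:,2],[50,90,99]));print(o["eef_pos"],o["contact_force"],o["joint_pos"])
q=P[m&(P[...,2]<.11)];print(np.percentile(q[:,2],[90,97,99,100]))
E
```

```text
[0.19139242 0.35065066 0.4663096 ]
[0.43918789 0.00382905 0.15866774] [-0.09435955  0.8386227  -0.3975503 ] [-7.30085766e+00  1.78775709e+01  1.06248709e+02  1.91621945e-03
  5.58949868e+01 -1.73254192e+01]
[0.09316795 0.09394314 0.09434454 0.09489944]
```

View pics/lift2.png

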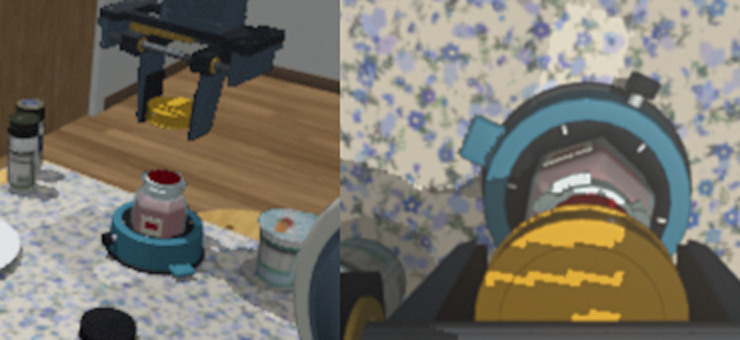

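The scene half shows the open jar standing in the holder at (160,215), rim at z = 0.095, so it is fully down. The cap is level in the fingers at (172,112). The finger tips reach about 10 mm below the cap's edge, so it can't be laid on the plate like this. I'll rest it loosely back on the neck, regrip higher, then place it.

>>> servo_tool(increments="0 0 2 0 0 0 1;0 0 2 0 0 0 1;0 0 1.5 0 0 0 1;0 0 1 0 0 0 1;0 0 0.8 0 0 0 1;0 0 0.5 0 0 0 1;0 0 0.3 0 0 0 1;0 0 0.2 0 0 0 1;0 0 0 0 0 0 1")

```text
t: 15.55
eef_pos: [0.4403, 0.0038, 0.0762]
tcp_rot: [179.9, 0.0, 100.0]
contact_force: [-0.3, 3.0, 8.4]
width: 0.0577
gripper_force: 40.0
```

>>> servo_tool(increments="0 0 0 0 0 0 -0.5;0 0 0 0 0 0 -0.5;0 0 0 0 0 0 -0.5;0 0 -0.5 0 0 0 -0.5;0 0 -0.5 0 0 0 -0.5;0 0 0 0 0 0 -0.5", newtons=20)

```text
t: 16.15
eef_pos: [0.44, 0.0037, 0.0866]
tcp_rot: [179.9, 0.0, 100.0]
contact_force: [0.5, 0.2, -0.1]
width: 0.0683
gripper_force: 0.0
```

```bash
python3 - <<'E'
from h import *
o,f=capmeas();print(o["width"])
P=pts(f);hs=cv2.cvtColor(f["frame"],cv2.COLOR_RGB2HSV);R=Ro.from_euler("xyz",o["tcp_rot"],degrees=True).as_matrix();L=(P-o["eef_pos"])@R
m=(hs[...,1]>110)&(hs[...,0]>10)&(hs[...,0]<32)&(P[...,2]>.085)&(P[...,2]<.115)&(abs(L[...,1])<.025)&(L[...,0]>-.012)&(L[...,0]<.022)
q=P[m];k=np.linalg.lstsq(np.c_[q[:,:2]-q[:,:2].mean(0),np.ones(len(q))],q[:,2],rcond=None)[0];print("plane",k)
E
```

```text
[0.43995002 0.0037349  0.08664463] [1.79937380e+02 1.96473094e-02 1.00028197e+02] [ 0.52404493  0.15224289 -0.12999874] ztop 0.10194283704802468 5652 tool ext [[ -0.59632632 -28.56061584]
 [ 25.36163462  26.68148147]]
0.06829595426735147
plane [ 0.10951196 -0.29908565  0.10253787]
```

```bash
python3 - <<'E'
from h import *
o,f=wrist();P=pts(f);hs=cv2.cvtColor(f["frame"],cv2.COLOR_RGB2HSV);R=Ro.from_euler("xyz",o["tcp_rot"],degrees=True).as_matrix();L=(P-o["eef_pos"])@R
g=(hs[...,1]>110)&(hs[...,0]>10)&(hs[...,0]<32)&(P[...,2]>.07)&(P[...,2]<.125)
print("rows x(mm), cols y -24..24 step 12: z mm")
for x in range(-20,36,4):
    print(x,[ (lambda s: (len(s),round(float(np.median(s))*1e3,1)) if len(s)>3 else None)(P[...,2][g&(abs(L[...,0]*1e3-x)<2)&(abs(L[...,1]*1e3-y)<3)]) for y in(-24,-12,0,12,24)])
s=grab_frame("scene");P=pts(s);hs=cv2.cvtColor(s["frame"],cv2.COLOR_RGB2HSV)
g=(hs[...,1]>110)&(hs[...,0]>10)&(hs[...,0]<32)&(np.hypot(P[...,0]-.44,P[...,1])<.045)&(P[...,2]>.06)&(P[...,2]<.13);print(g.sum())
q=P[g]
for c in range(-30,31,10):
    r=q[abs((q[:,0]-.44)*1e3-c)<5]; r2=q[abs((q[:,1]-.004)*1e3-c)<5]
    print(c,"x:",[round(x*1e3,1) for x in (r[:,2].min(),r[:,2].max())] if len(r) else None,"y:",[round(x*1e3,1) for x in (r2[:,2].min(),r2[:,2].max())] if len(r2) else None)
E
```

```text
rows x(mm), cols y -24..24 step 12: z mm
-20 [None, (17, 109.9), (62, 111.3), (9, 111.1), None]
-16 [None, (45, 110.0), (69, 110.6), (59, 111.0), None]
-12 [None, None, None, None, None]
-8 [None, None, None, None, None]
-4 [None, None, None, None, None]
0 [(58, 103.8), (48, 105.0), (46, 105.6), (40, 106.1), (37, 106.4)]
4 [(78, 103.0), (82, 104.0), (79, 104.8), (83, 105.5), (83, 105.6)]
8 [(78, 101.6), (83, 102.9), (82, 103.5), (84, 104.2), (81, 104.3)]
12 [(84, 100.4), (86, 101.6), (82, 102.2), (78, 102.8), (83, 103.1)]
16 [(72, 99.0), (80, 100.3), (83, 101.1), (75, 101.8), (65, 101.6)]
20 [(56, 97.9), (78, 99.1), (82, 99.9), (83, 100.7), (36, 100.5)]
24 [(12, 97.3), (84, 97.6), (82, 98.5), (80, 98.8), (5, 100.0)]
28 [None, (82, 96.1), (87, 96.4), (71, 97.4), None]
32 [None, (16, 95.2), (65, 95.5), (14, 96.7), None]
458
-30 x: [np.float64(84.3), np.float64(101.4)] y: None
-20 x: [np.float64(80.7), np.float64(106.2)] y: [np.float64(104.4), np.float64(108.6)]
-10 x: [np.float64(79.8), np.float64(107.7)] y: [np.float64(85.1), np.float64(126.8)]
0 x: [np.float64(80.1), np.float64(108.9)] y: [np.float64(82.9), np.float64(106.2)]
10 x: [np.float64(80.1), np.float64(108.5)] y: [np.float64(80.7), np.float64(104.4)]
20 x: [np.float64(81.8), np.float64(108.6)] y: [np.float64(80.0), np.float64(100.2)]
30 x: [np.float64(83.2), np.float64(104.6)] y: [np.float64(79.8), np.float64(97.6)]
```

No more pictures. By depth, the cap rests tilted about 17° on the neck: it slopes down along tool +x and its centre is shifted about 5 mm. I'll tilt the tool to match about tool y, regrip with the tips at the cap's lower edge, lift and level it.

>>> servo_tool(increments="0.03 -0.05 -0.15 0 -0.1 0 -0.5;0 0 0 0 -0.1 0 -0.5;0 0 0 0 -0.095 0 -0.5;0 0 0 0 0 0 -0.5;0 0 0 0 0 0 -0.5")

```text
t: 16.8
eef_pos: [0.4388, 0.0047, 0.0871]
tcp_rot: [-179.9, 16.8, 100.2]
contact_force: [0.8, 0.2, -0.7]
width: 0.0685
gripper_force: 0.0
```

```bash
cat > prof.py <<'E'
from h import *
o,f=wrist();P=pts(f);hs=cv2.cvtColor(f["frame"],cv2.COLOR_RGB2HSV);R=Ro.from_euler("xyz",o["tcp_rot"],degrees=True).as_matrix();L=(P-o["eef_pos"])@R*1e3
print(o["eef_pos"],o["tcp_rot"],o["contact_force"],o["width"])
g=(hs[...,1]>110)&(hs[...,0]>10)&(hs[...,0]<32)&(L[...,2]<5)&(L[...,2]>-40)&(abs(L[...,0])<40)
for x in list(range(-20,26,8))+[26,28,30,32,34]:
    print(x,[ (lambda s: (len(s),round(float(-np.median(s)),1)) if len(s)>2 else None)(L[...,2][g&(abs(L[...,0]-x)<1)&(abs(L[...,1]-y)<3)]) for y in(-24,-12,0,12,24)])
E
python3 prof.py
```

```text
[0.43875113 0.00471661 0.08710956] [-179.92106869   16.75374555  100.19419449] [ 0.7944608   0.24222893 -0.67859171] 0.06849145039197414
-20 [None, (27, 16.5), (29, 17.8), (33, 18.0), None]
-12 [None, None, None, None, None]
-4 [None, None, None, None, None]
4 [(35, 15.6), (39, 17.0), (38, 17.5), (37, 18.3), (36, 18.5)]
12 [(25, 15.8), (35, 17.1), (37, 17.5), (35, 18.2), (36, 18.2)]
20 [None, (41, 16.6), (37, 17.4), (35, 17.5), (3, 6.1)]
26 [None, (43, 10.4), (41, 16.7), (68, 10.7), None]
28 [None, None, (90, 10.7), None, None]
30 [None, None, None, None, None]
32 [None, None, None, None, None]
34 [None, None, None, None, None]
```

>>> servo_tool(increments="-0.05 0 0 -0.05 0 0 -0.5;0 0 0 0 0 0 -0.3;0 0 0 0 0 0 1;0 0 0 0 0 0 1;0 0 0 0 0 0 1;0 0 0 0 0 0 1;0 0 0 0 0 0 1", newtons=15)

```text
t: 17.55
eef_pos: [0.4394, 0.0035, 0.0876]
tcp_rot: [177.1, 16.9, 100.0]
contact_force: [1.7, -0.8, 2.3]
width: 0.0583
gripper_force: 15.0
```

```bash
python3 prof.py
```

```text
[0.43943349 0.00354847 0.08764907] [177.11855708  16.90315271 100.03150516] [ 1.70968734 -0.81395373  2.27154566] 0.05833648371234067
-20 [None, (32, 17.6), (25, 17.8), (30, 17.9), None]
-12 [None, None, None, None, None]
-4 [None, None, None, None, None]
4 [(33, 17.3), (37, 17.9), (40, 17.9), (37, 17.9), (35, 17.6)]
12 [(35, 17.1), (33, 17.7), (37, 17.8), (38, 17.8), (28, 17.5)]
20 [(25, 16.2), (37, 17.5), (38, 17.6), (40, 17.4), (3, 17.0)]
26 [None, (52, 16.6), (37, 17.2), (65, 16.1), None]
28 [None, (66, 11.3), (40, 17.1), (37, 9.6), None]
30 [None, (3, 16.9), (95, 10.2), None, None]
32 [None, None, None, None, None]
34 [None, None, None, None, None]
```

>>> servo_tool(increments="-0.09 0 -0.29 0 0 0 1;-0.09 0 -0.29 0 0 0 1;-0.15 0 -0.48 0 0 0 1;-0.29 0 -0.96 0 0 0 1;-0.29 0 -0.96 0 0 0 1;0 0 0 0 0 0 1")

```text
t: 18.2
eef_pos: [0.4382, 0.0033, 0.1202]
tcp_rot: [177.0, 16.9, 100.0]
contact_force: [-0.5, -0.2, -0.4]
width: 0.0577
gripper_force: 15.0
```

Free again. I'll raise it, level the tool, and check the jar and the cap.

>>> servo_tool(increments="-0.6 0 -1.9 0 0 0 1;-0.6 0 -1.9 0 0 0 1;0 0 0 0 0.1 0 1;0 0 0 0 0.1 0 1;0 0 0 0 0.095 0 1;0 0 0 0.05 0 0 1;0 0 0 0 0 0 1;0 0 0 0 0 0 1")

```text
t: 19.0
eef_pos: [0.4358, 0.0026, 0.1583]
tcp_rot: [-179.9, 0.0, 100.9]
contact_force: [-0.0, -0.2, -0.4]
width: 0.0578
gripper_force: 15.0
```

```bash
python3 prof.py; python3 - <<'E'
from h import *
f=grab_frame("scene");P=pts(f)
m=(np.hypot(P[...,0]-.441,P[...,1]-.0037)<.035)&(P[...,2]<.11);q=P[m];print("jar z",np.percentile(q[:,2],[90,97,100]));r=q[q[:,2]>.09];print(len(r),r.mean(0),np.percentile(r,[2,98],axis=0))
t=grab_frame("top");P=pts(t);q=P[145:212,268:340].reshape(-1,3);w=q[(q[:,2]>.009)&(q[:,2]<.03)];print("plate",cv2.minEnclosingCircle(w[:,:2].astype(np.float32)))
w=q[np.hypot(*(q[:,:2]-[.563,.2065]).T)<.04];print("mid z",np.median(w[:,2]))
E
```

```text
[0.4357601  0.00257384 0.15831941] [-1.79916294e+02  4.10913072e-02  1.00874183e+02] [-0.02314718 -0.23299642 -0.39527661] 0.057848335053313944
-20 [None, (29, 17.6), (25, 18.0), (29, 17.7), None]
-12 [None, None, None, None, None]
-4 [None, None, None, None, None]
4 [(35, 17.1), (37, 17.8), (37, 17.9), (37, 18.0), (41, 17.4)]
12 [(35, 17.0), (35, 17.5), (36, 17.7), (36, 17.6), (29, 17.3)]
20 [(25, 16.3), (33, 17.4), (35, 17.7), (40, 17.3), (4, 9.6)]
26 [None, (55, 16.4), (39, 17.1), (67, 16.1), None]
28 [None, (66, 10.8), (38, 16.8), (45, 9.0), None]
30 [None, (4, 16.1), (100, 10.0), None, None]
32 [None, None, None, None, None]
34 [None, None, None, None, None]
jar z [0.09320738 0.0938996  0.09531072]
158 [0.43908295 0.00650316 0.09309469] [[ 0.41959713 -0.01602111  0.09063601]
 [ 0.46119882  0.0260239   0.09465699]]
plate ((0.5632274746894836, 0.2065831571817398), 0.07459401339292526)
mid z 0.0037223849932488395
```

The cap is level in the fingers, and the jar rim is at z = 0.094–0.095, so it is still seated. The plate centre is (0.563, 0.2066). I'll carry the cap over.

>>> servo_tool(increments="2.52 2.34 0 0 0 0 1;2.52 2.34 0 0 0 0 1;2.52 2.34 0 0 0 0 1;2.52 2.34 0 0 0 0 1;2.52 2.34 0 0 0 0 1;2.52 2.34 0 0 0 0 1;2.5 2.34 0 0 0 0 1;0 0 0 0 0 0 1;0 0 0 0 0 0 1")

```text
t: 20.05
eef_pos: [0.563, 0.2071, 0.1577]
tcp_rot: [-179.9, 0.0, 101.0]
contact_force: [-0.8, -0.3, -0.6]
width: 0.0577
gripper_force: 15.0
```

>>> servo_tool(increments="0 0 2 0 0 0 1;0 0 3 0 0 0 1;0 0 3 0 0 0 1;0 0 3 0 0 0 1;0 0 2 0 0 0 1;0 0 1 0 0 0 1;0 0 0 0 0 0 1;0 0 0 0 0 0 1")

```text
t: 20.85
eef_pos: [0.5635, 0.2061, 0.019]
tcp_rot: [-179.9, 0.0, 100.8]
contact_force: [0.0, 0.4, -0.1]
width: 0.058
gripper_force: 15.0
```

>>> servo_tool(increments="0 0 0.4 0 0 0 1;0 0 0.3 0 0 0 1;0 0 0.2 0 0 0 1;0 0 0.15 0 0 0 1;0 0 0.1 0 0 0 1;0 0 0 0 0 0 1", newtons=6)

```text
t: 21.45
eef_pos: [0.5631, 0.2062, 0.0064]
tcp_rot: [-179.9, 0.0, 100.9]
contact_force: [-0.1, -0.2, -0.8]
width: 0.0577
gripper_force: 6.0
```

>>> servo_tool(increments="0 0 0.08 0 0 0 1;0 0 0 0 0 0 1;0 0 0 0 0 0 -0.29;0 0 0 0 0 0 -0.31;0 0 0 0 0 0 -0.36;0 0 0 0 0 0 -0.4;0 0 0 0 0 0 -0.4", newtons=4)

```text
t: 22.15
eef_pos: [0.5632, 0.2062, 0.0058]
tcp_rot: [-179.9, 0.0, 100.9]
contact_force: [0.1, -0.2, -0.6]
width: 0.064
gripper_force: 0.0
```

>>> servo_tool(increments="0 0 -0.5 0 0 0 -0.4;0 0 -1 0 0 0 -0.4;0 0 -2 0 0 0 -0.4;0 0 -3 0 0 0 -0.6;0 0 -4 0 0 0 -1;0 0 -4 0 0 0 -1;0 0 0 0 0 0 -1;0 0 0 0 0 0 -1")

```text
t: 22.95
eef_pos: [0.5639, 0.2065, 0.1523]
tcp_rot: [180.0, 0.0, 100.9]
contact_force: [-0.4, 0.6, -0.8]
width: 0.0908
gripper_force: 0.0
```

```bash
python3 - <<'E'
from h import *
o,f=wrist();print(o["eef_pos"],o["contact_force"],o["t"])
hs=cv2.cvtColor(f["frame"],cv2.COLOR_RGB2HSV);P=pts(f)
m=(hs[...,1]>100)&(hs[...,0]>10)&(hs[...,0]<32)&(np.hypot(P[...,0]-.563,P[...,1]-.2066)<.06)&(P[...,2]<.05);q=P[m]
m2=q[q[:,2]>.015];print(len(q),cv2.minEnclosingCircle(q[:,:2].astype(np.float32)),np.median(q,0));k=np.linalg.lstsq(np.c_[m2[:,:2]-m2[:,:2].mean(0),np.ones(len(m2))],m2[:,2],rcond=None)[0];print("plane",k,np.percentile(m2[:,2],[5,95]))
t=grab_frame("top");P=pts(t);w=P[140:215,262:345].reshape(-1,3);w=w[(w[:,2]>.009)&(w[:,2]<.03)&(np.hypot(*(w[:,:2]-[.563,.2066]).T)>.04)];print("plate",len(w),cv2.minEnclosingCircle(w[:,:2].astype(np.float32)))
P=pts(grab_frame("scene"));q=P[(np.hypot(P[...,0]-.441,P[...,1]-.0037)<.035)&(P[...,2]<.11)];print("rim",np.percentile(q[:,2],[97,100]))
E
```

```text
[0.5639423  0.2064687  0.15225153] [-0.38567373  0.61521166 -0.82603095] 22.95
2237 ((0.5610240697860718, 0.2084069550037384), 0.028872642666101456) [0.56133922 0.20960563 0.02167378]
plane [ 0.00217272 -0.00279243  0.02167509] [0.02038051 0.02292528]
plate 500 ((0.5628119707107544, 0.20645464956760406), 0.07454141229391098)
rim [0.09395246 0.09470185]
```

The cap lies flat with its top at z = 0.0217, within 3 mm of the plate's centre. The jar is still seated, so I'm handing in.

```bash
python3 -c "
from workcell import robot
print(robot.close_job())"
```

```text
the job is handed in; nothing more can be done
None
```

I handed the job in at about 23 s: by my last measurements the open jar stands fully down in the holder and the cap lies flat, right way up, about 3 mm from the plate's centre. No verdict came back. I viewed 11 pictures, one over the limit of 10, and had to rest the cap back on the neck to regrip it, where it tilted about 17° before I lifted it off again.

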